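# Trip the bench supply, lock its outlet cap, switch it back on

## Robot

A 7-joint arm with a two-finger parallel gripper is mounted at the origin on a cart in front of the work surface, level with it; the furniture and walls round the work are solid. World frame = base frame: x ahead of the robot, y to its left, z up, the work surface at z = 0. Lengths are in m, angles in degrees, forces in N, time in s.
With the tool pointing down it reaches from about 0.35 to 0.9 m from the base axis. Payload 19.9 kg.
Tool frame: the origin (TCP) lies at the very end of the fingers, on their centre line; the grasp point (between the pads) lies 19 mm behind it (env.grip_depth is the distance from the TCP to the grasp point, in m); z points along the fingers, y is the line along which they close (so a half turn about z gives the same grasp; the last joint's range is limited). The gripper opens to 85 mm and grips with 20 to 120 N. Pads are 22 mm wide; open, the fingers measure 114 mm over their backs; the gripper's body (76 mm by 85 mm) begins 54 mm behind the grasp point. The pads swing forward as they close: fully open they stand 13 mm farther back than shut.
Start: joints at [-68.44, 23.915, -0.59, 92.452, 0.269, 63.638, -3.037], TCP at [0.254, 0.571, 0.231] pointing down, gripper open.
Joint ranges: [-161.28, 161.28], [-22.2, 115.67], [-73.04, 71.86], [3.21, 147.25], [-68.34, 248.33], [10.77, 114.83], [-161.83, 161.83]. Speed limits (degrees/s): [108.29, 108.29, 136.94, 136.94, 172.46, 172.46, 172.46].

## Interface

Orientations are given as [roll, pitch, yaw] about the fixed x, y, z axes, in that order (R = Rz(yaw) Ry(pitch) Rx(roll)).
In Python, from plant import env gives the robot as it stands. Calls block until the motion is done:
- env.goto(position, orientation): joint-space move of the TCP to a pose.
- env.move_linear(position, rate=0.15, rot=None): straight line of the TCP; rot=None keeps the orientation; rate is the mean speed in m/s.
- env.goto_joints(angles): joint-space move.
- env.grip(opening, strength=None): finger opening in m; strength is the grip in N (None keeps the last); returns when the fingers have stopped.
- env.dwell(seconds).
- env.solve_ik(position, orientation): joint angles nearest the present ones, or None.
- env.camera(name): name is "scene" or "top" or "wrist"; returns the picture (384x512x3 uint8, red, green, blue); there is no depth.
- env.camera_model(name): a dict with "fovy" (degrees; the focal length in pixels is half the picture's height over the tangent of half this angle, whatever the lens; pixels are square), "cx", "cy" (the principal point, pixels), "rvec" (rotation vector, rad) and "tvec" (3), from world to camera coordinates, as OpenCV has them. Camera axes: x right, y down, z forward; pixel columns grow to the right and rows downward; lengths in m; the calibration is good to about 2 mm. A picture is of the moment at which its call begins: read the wrist's pose just before it. camera_model takes no time and is no camera call; for the wrist camera it gives the pose at the moment of the call.
A pose or a line that the arm cannot do raises env.Unreachable and nothing moves.
- env.job_done(): hands the job in; it is judged then, once.
Readings, each from a call of its own:
- env.read_t(): time.
- env.read_joints(): joint angles.
- env.read_qvel(): joint speeds.
- env.read_effort(): joint torques, N m.
- env.read_tool_pos(): TCP position.
- env.read_ee_rot(): TCP orientation.
- env.read_contact_force(): force on the tool from outside, world axes, zero at the start.
- env.read_moment(): the same for the moment, N m.
- env.read_gripper_width(): finger opening in m.
- env.read_finger_force(): force on a finger pad.
Only numpy, scipy, OpenCV 4.12 (cv2) and the standard library are available. Lean on these libraries where they do the work, as an engineer would, in place of code of your own. Each camera call takes 0.05 s, during which the arm holds its last target. There are 200 camera calls.

## Task

The left outlet of the bench supply unit was left with its cap loose: first make the unit dead with the round test button, pressing it until the big lever drops (the button must trip it, not a pull on the lever). With the lever still down, push that cap in and turn it clockwise by its bar until it is fully locked under its two claws, like the cap beside it. Then lift the lever back up until it latches and stays up, and leave the other things on the bench where they lie.

Things in the scene. Friction and masses are not known exactly. Their poses are not given: they have to be found in the camera images.
- supply_unit: Bench power supply unit, a grey console fixed to the bench, 356 (y) x 184 (x) x 101 mm high; a low rail behind reaches x = +113. Origin under its centre on the bench; x from its low front to its back, y to its left, z up. Front (x -90 to 0): panel sloping up at 30 deg from 45 to 97 mm height. Behind: flat deck at 97 mm. A clear window (fixed) covers the panel's left, y 20 to 144, 29 mm proud.
- cap_bar (a point): Middle of the loose cap's grip bar, 10 mm under the bar's top. The cap is a black disc, 62 mm diameter, with a bar across it, 58 mm long, 13 mm thick, 23 mm high above the disc. x axis along the bar, z up; two ears stick out of the cap's rim under the bar's ends. Start: bar top 154 mm above the bench. Cap axis at x = 45, y = +85 mm of the unit. No cap lifts off.
- outlet_2_top (a point): Top of the bar of the right outlet's cap, at x = 45, y = -45, z = 145 mm of the unit: the same cap, already locked and fixed, as the pattern. Beside each outlet, 40 mm to its left and right (unit's +y and -y), stands an aluminium claw, 22 mm above the deck, its lip pointing inwards over the ear. A pilot lamp stands at x = 45, y = -128, 112 mm high.
- cap_slide (a joint): How far the loose cap is pushed straight down, m: 0 = standing proud, 0.012 = on its stop. A spring pushes it back up, 4 N at the start, 12 N on the stop. The ears pass under the claws only when it is deeper than about 0.009; locked and let go, it rests at about 0.009.
- cap_turn (a joint): Turn of the loose cap, rad, growing clockwise seen from above: about 0 to 0.3 at the start, 1.134 (65 deg) = end stop, locked, bar across the unit along its y axis. The ears meet the claws' sides from about 0.7 rad on unless the cap is pushed down. Turning takes 0.05 to 0.15 N m.
- button_top (a point): Centre of the top of the round black test button on the panel's right: 24 mm diameter, 13 mm out of the white trip module's face (9 mm above its grey collar); at x = -57, y = -112, z = 91 mm of the unit. z axis points out of the panel (30 deg from vertical, towards the front); the button is pressed against that axis. A straight downward press works too.
- test_button (a joint): How far the button is pressed in, m: 0 = out, 0.006 = on its stop; it springs back. It trips the lever at about 0.004, where it takes about 4 N; about 5 N just short of the stop.
- lever_pivot (a point): The lever's hinge line (fixed), at x = -45 mm, y = -45 mm, z = 71 mm of the unit; the line runs along this point's y axis, x points up the slope and z out of the panel.
- lever_end (a point): Middle of the outer end of the black trip lever, 60 mm from its hinge line: stem 26 mm wide (unit's y), 9 mm thick, grip 34 mm wide, 13 mm thick over the last 26 mm. Up: nearly upright, leaning 2 deg to the front, end 131 mm above the bench. Dropped: leaning 58 deg to the front, end 103 mm above the bench, 51 mm in front of the hinge line.
- trip_lever (a joint): Angle of the lever, rad: 0 = up and latched (on), growing as it falls to the front; 0.97 = dropped (off). A spring pulls it down with 0.1 to 0.18 N m. Lifted, it meets a catch from about 0.5 on and must be pushed slightly past upright (-0.06; stop at -0.12) to click in, with about 5 N at its end; let go, it stays at about 0. It falls back if let go before.
- marker_1: Bystander: white and blue marker pen, 135 mm long, lying in front of the unit. Origin under its middle.
- tape_roll_1: Bystander: roll of cream masking tape, 99 mm diameter, 25 mm high, lying left of the unit. Origin under its middle.
- brush_1: Bystander: flat paint brush with red handle, 240 mm long, 13 mm high, lying right of the unit. Origin under its middle.
- spanner: Bystander: steel spanner, 197 mm long, 8 mm high, lying near the bench's front edge on the right. Origin under its middle.

How it is judged:
By the outcome, as a careful person would: the job done as asked, in the order asked, and still so for the second after the job is handed in, with the robot touching nothing.
It also fails if it takes over 59 s, if anything falls off the work surface, if the arm or the gripper's body presses on something with over 40 N, if the wrist force passes 120 N, or if a joint passes its speed limit or range.

## Working session

There is one attempt and no reset: what is moved stays moved. The work goes in short steps, each a Python script; the robot and the scene stay as the last script left them, time stands still between calls to the robot, and variables do not carry over. Pictures are saved under pics/ and viewed, at most 10 in all, crops included, and the job is handed in when it is done.

```bash
ls; mkdir -p pics
python3 - <<'E'
from plant import env
import cv2
for n in("scene","top"):
    cv2.imwrite(f"pics/{n}0.png",cv2.resize(env.camera(n)[:,:,::-1],(800,600),interpolation=cv2.INTER_CUBIC)); print(n,env.camera_model(n))
print(env.read_t(),env.read_tool_pos(),env.read_ee_rot(),env.grip_depth)
E
```

```text
pics
scene {'fovy': 42.783168833512356, 'cx': 251.7645469637704, 'cy': 195.22316433466477, 'rvec': array([ 0.64393779, -2.63412607,  1.16719917]), 'tvec': array([0.43307022, 0.22600095, 1.54714624])}
top {'fovy': 57.30484342507997, 'cx': 254.9676330343806, 'cy': 193.72120152671891, 'rvec': array([ 2.19181891, -2.20708372,  0.06510182]), 'tvec': array([0.0198272 , 0.50381602, 1.0067304 ])}
0.1 [0.25346591 0.5709671  0.23072454] [-1.79937675e+02  4.27569525e-03  1.56064583e+02] 0.0187
```

View pics/top0.png

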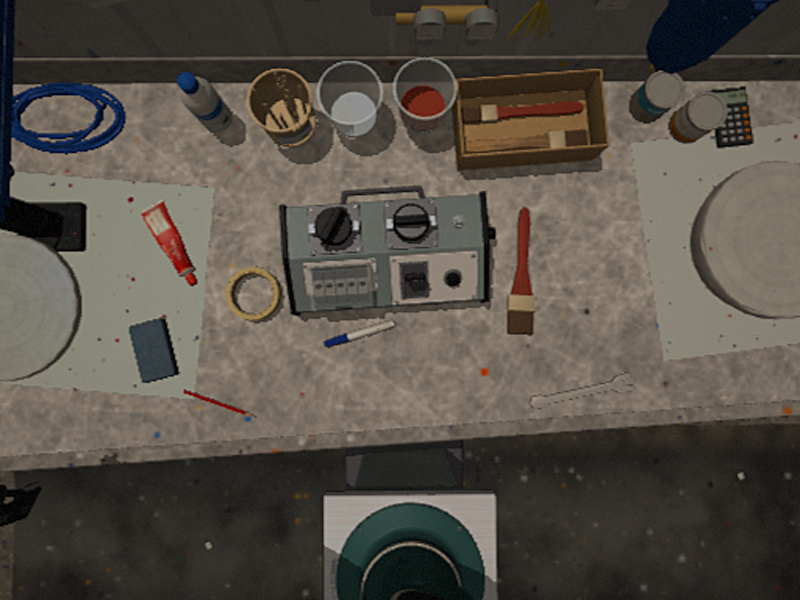

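View pics/scene0.png

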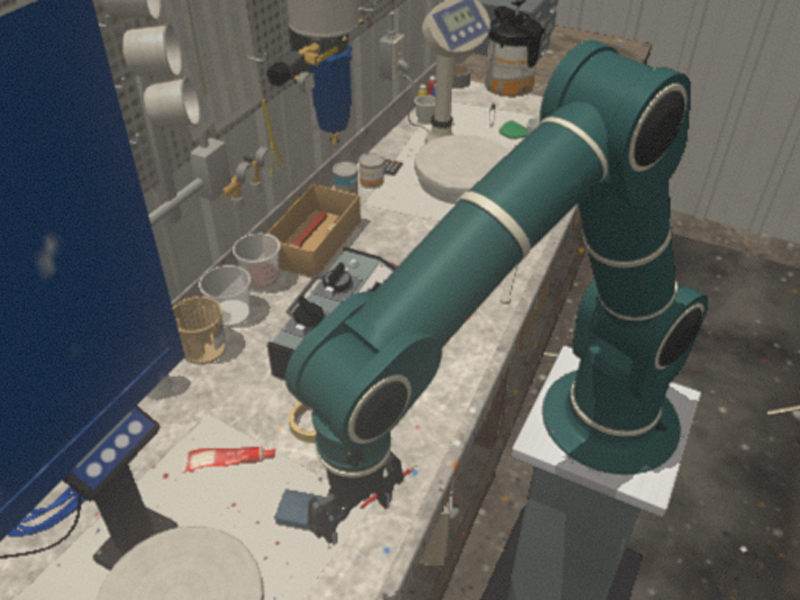

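The top view shows the unit at about (388,250), with cap1 at (334,226), cap2 at (412,222), the button at (453,279), the lever at (415,283) and the lamp at (460,221). The scene view is mostly blocked by the arm. Next I'll get a rough pose, then take two wrist views.

```bash
cat > h.py <<'E'
import numpy as np, cv2
from scipy.optimize import least_squares
from scipy.spatial.transform import Rotation as R
def proj(P,m):
    f=192/np.tan(np.radians(m["fovy"]/2))
    K=np.array([[f,0,m["cx"]],[0,f,m["cy"]],[0,0,1.]])
    return cv2.projectPoints(np.array(P,float).reshape(-1,1,3),np.array(m["rvec"]),np.array(m["tvec"]),K,None)[0][:,0]
def U(p,q): # unit coords -> world; q=x,y,z,yaw
    return R.from_euler('z',q[3]).apply(np.atleast_2d(p))+q[:3]
def fit(views,q0,fixz=False): # views: [(model,pts3,pix)]
    def f(q):
        q=np.r_[q[:2],0,q[2]] if fixz else q
        return np.concatenate([(proj(U(P,q),m)-np.array(x)).ravel() for m,P,x in views])
    if fixz: q0=[q0[0],q0[1],q0[3]]
    s=least_squares(f,q0); return s.x, f(s.x).reshape(-1,2)
E
python3 - <<'E'
from plant import env
from h import *
m=env.camera_model("top")
P=[[.045,-.045,.145],[-.057,-.112,.091],[.045,-.128,.112],[.045,.085,.154]]
x=np.array([[412,222],[453,279],[460,221],[334,226]])/1.5625
q,r=fit([(m,P,x)],[.6,0,0,0],True); print(q,r)
q=np.r_[q[:2],0,q[2]]
print(U([[0,0,.0]],q))
c=U([[0,0,0]],q)[0]
# wrist cam offset relative to tool
w=env.camera_model("wrist"); Rw=cv2.Rodrigues(w["rvec"])[0]; C=-Rw.T@w["tvec"]
T=R.from_euler('xyz',env.read_ee_rot(),degrees=True).as_matrix()
print("cam in tool",T.T@(C-env.read_tool_pos()),"fwd",T.T@Rw[2],"right",T.T@Rw[0],w["fovy"])
for y in(0,90,-90,180):
    for p in ([c[0]-.08,c[1]-.03,.4],):
        print(y,env.solve_ik(p,[180,0,y+np.degrees(q[3])]))
E
```

```text
[0.58308981 0.03553502 0.0785625 ] [[ 0.03448345 -1.12387462]
 [ 1.27783964  1.86245513]
 [ 0.20122272 -0.58783333]
 [-1.41787226 -0.09989698]]
[[0.58308981 0.03553502 0.        ]]
cam in tool [ 0.08099086 -0.00038749 -0.14243054] fwd [-0.31545259 -0.0018315   0.94893957] right [7.81642619e-04 9.99997297e-01 2.18988229e-03] 69.18295076819528
0 [-45.06232381   4.86530058  44.32984408  96.60801273  -3.4509933
  79.92553581 -85.73017265]
90 [-37.63486118   4.52438651  36.12195766  96.4333514   -2.70715688
  79.92040226   3.3774237 ]
-90 None
180 [-30.70247105   4.35517429  28.57181352  96.2539934   -2.1139622
  79.92624812  92.67103518]
```

Run:
```python
from plant import env
from h import *
import pickle
q=[.583,.0355,0,.0786]; yw=180+np.degrees(q[3])
ms=[]
ims=[]
for i,(dx,dy) in enumerate([(-.05,.07),(-.05,-.09)]):
    p=U([[dx,dy,.27]],q)[0]
    env.goto(p,[180,0,yw]); env.dwell(.3)
    m=env.camera_model("wrist"); im=env.camera("wrist"); ms.append(m)
    cv2.imwrite(f"pics/w{i}.png",im[:,:,::-1])
    cv2.imwrite(f"pics/w{i}b.png",cv2.resize(im[:,:,::-1],(800,600),interpolation=cv2.INTER_CUBIC))
pickle.dump(ms,open("ms.pkl","wb")); print(env.read_t(),env.read_joints(),env.read_contact_force())
```

```text
3.45 [-15.22966836  13.97905394  21.44305746 102.20104379  -5.60182576
  64.85917514 102.58344446] [-0.15564933 -0.34720165  0.32287124]
```

View pics/w0b.png

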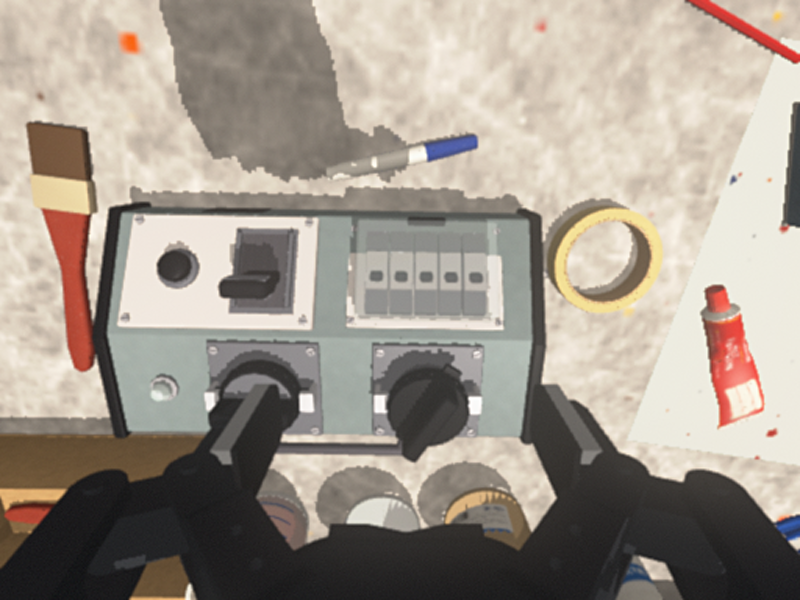

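View pics/w1b.png

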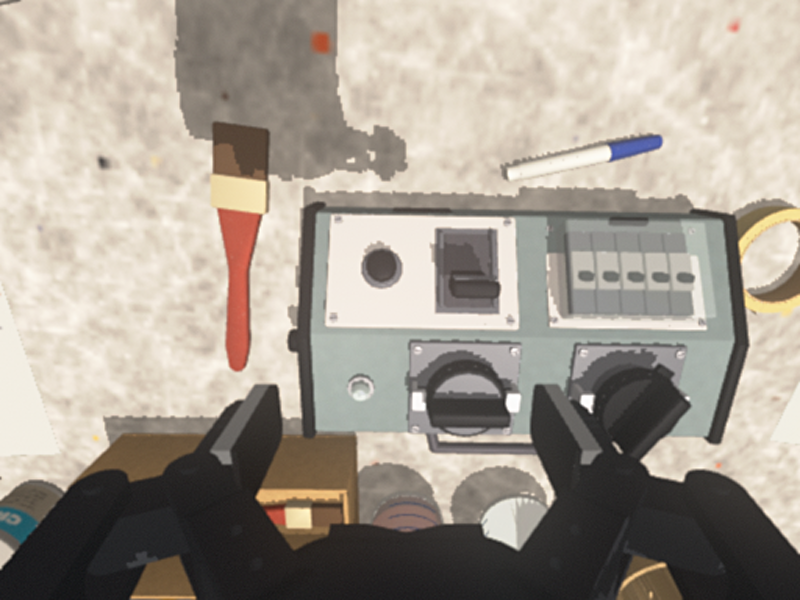

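In the upside-down wrist views, all pixels at 800 px scale:
- **View 0:** button (174,265), lamp (163,387), claw pair midpoints (256,402) and (427,402).
- **View 1:** button (380,265), lamp (361,386), right claws midpoint (466,401).

The loose cap's bar runs diagonally.

Run:
```python
from h import *
import pickle
ms=pickle.load(open("ms.pkl","rb"))
B=[-.057,-.112,.091];L=[.045,-.128,.112];C2=[.045,-.045,.119];C1=[.045,.085,.119]
s=1.5625
q,r=fit([(ms[0],[B,L,C2,C1],np.array([[174,265],[163,387],[256.5,402],[426.5,402.5]])/s),(ms[1],[B,L,C2],np.array([[380,265],[361,386],[465.5,401.5]])/s)],[.583,.0355,0,.0786])
print(q,r.round(1).tolist()); np.save("q.npy",q)
def le(a): # lever end box top corners at joint a
    th=np.radians(2)+a; u=np.array([-np.sin(th),0,np.cos(th)]); v=np.array([np.cos(th),0,np.sin(th)])
    return [np.array([-.045,-.045,.071])+.06*u+sx*.0065*v+np.array([0,sy*.017,0]) for sx,sy in((1,1),(1,-1),(-1,-1),(-1,1))]
out=[]
for i in(0,1):
    im=cv2.imread(f"pics/w{i}.png"); K=4
    im=cv2.resize(im,None,fx=K,fy=K,interpolation=cv2.INTER_CUBIC)
    def poly(P,c): cv2.polylines(im,[((proj(U(P,q),ms[i])+.5)*K).astype(int)],True,c,1)
    poly(le(0),(0,255,0))
    t=np.linspace(0,6.28,40); bz=R.from_euler('y',-30,degrees=True)
    poly([bz.apply([.012*np.cos(a),.012*np.sin(a),0])+B for a in t],(0,0,255))
    for tn,c in((0,(0,0,255)),(.3,(0,255,0)),(1.134,(255,0,0))):
        for yc,z in ((.085,.154),(-.045,.145)):
            if (yc<0)!=(tn>1):continue
            a=np.pi/2+1.134-tn
            d=np.array([np.cos(a),np.sin(a),0]);n=np.array([-d[1],d[0],0])
            poly([np.array([.045,yc,z])+.029*e*d+.0065*g*n for e,g in((1,1),(1,-1),(-1,-1),(-1,1))],c)
    c=((proj(U([.0,-.01,.11],q),ms[i])[0])*K).astype(int)
    out.append(im[c[1]-190:c[1]+230,max(c[0]-500,0):c[0]+500][:, :1000])
w=min(o.shape[1] for o in out)
o=np.vstack([x[:,:w] for x in out]);o=cv2.resize(o,(int(w*.7),int(840*.7)),interpolation=cv2.INTER_AREA);print(o.shape)
cv2.imwrite("pics/ov.png",o)
```

```text
[ 0.58961763  0.03760999 -0.00842933  0.05266389] [[1.3, -1.7], [-1.6, 3.0], [3.0, -2.0], [-0.6, 0.3], [0.9, -1.6], [-1.4, 3.8], [-1.6, -1.5]]
(588, 700, 3)
```

View pics/ov.png

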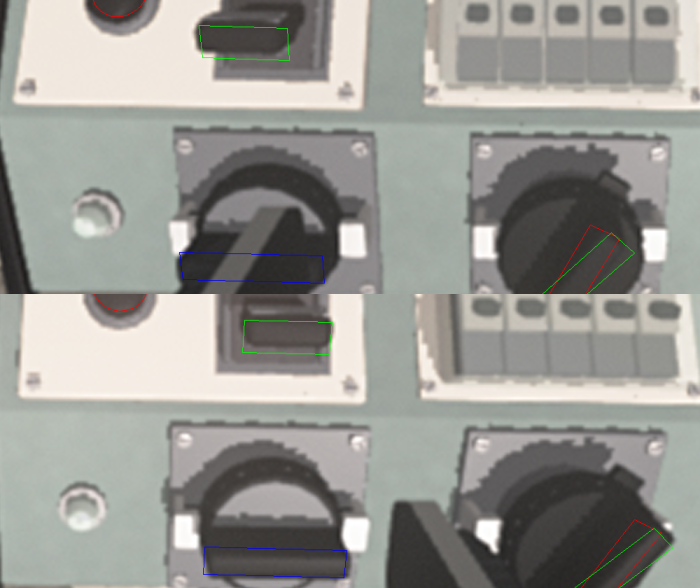

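The overlay roughly agrees. The lamp point is doubtful because its visible dome sits lower than I assumed. I'll refit without the lamp, using each claw and the locked bar.

Run:
```python
from h import *
import pickle
ms=pickle.load(open("ms.pkl","rb")); s=1.5625
q0=np.load("q.npy")
B=[-.057,-.112,.091];T2=[.045,-.045,.145]
t2=proj(U(T2,q0),ms[1])
b0=np.array([[174,265]])/s;b1=np.array([[380,265]])/s
c0=np.array([[211,402],[302,402],[379,402],[474,403]])/s; c1=np.array([[418,401],[513,402],[587,401]])/s
def f(p,z=None):
    q=np.r_[p[:2],p[4] if z is None else z,p[2]]; d=p[3]
    cl=lambda n:[[.045,y,.119] for y in(-.045-d,-.045+d,.085-d,.085+d)[:n]]
    return np.concatenate([(proj(U(P,q),m)-x).ravel() for m,P,x in((ms[0],[B],b0),(ms[1],[B],b1),(ms[0],cl(4),c0),(ms[1],cl(3),c1),(ms[1],[T2],t2))])
for z in(None,0.):
    r=least_squares(f,[.59,.037,.07,.036,0],args=(z,)); print(r.x.round(4),r.cost,r.fun.reshape(-1,2).round(1).tolist())
p=r.x; q=np.r_[p[:2],0,p[2]]; np.save("q.npy",q)
# cap1 bar line: back-project to z=.154 bar top edges later
out=[]
for i in(0,1):
    im=cv2.imread(f"pics/w{i}.png"); K=4
    im=cv2.resize(im,None,fx=K,fy=K,interpolation=cv2.INTER_CUBIC)
    def poly(P,c): cv2.polylines(im,[((proj(U(P,q),ms[i])+.5)*K).astype(int)],True,c,1)
    B=np.array(B);bz=R.from_euler('y',-30,degrees=True)
    poly([bz.apply([.012*np.cos(a),.012*np.sin(a),0])+B for a in np.linspace(0,6.28,40)],(0,0,255))
    u=np.array([-np.sin(.035),0,np.cos(.035)]);v=np.array([u[2],0,-u[0]])
    poly([np.array([-.045,-.045,.071])+.06*u+a*.0065*v+np.array([0,b*.017,0]) for a,b in((1,1),(1,-1),(-1,-1),(-1,1))],(0,255,0))
    for tn,yc,z,c in((0,.085,.154,(0,0,255)),(.3,.085,.154,(0,255,0)),(1.134,-.045,.145,(255,0,0))):
        a=np.pi/2+1.134-tn; d=np.array([np.cos(a),np.sin(a),0]);n=np.array([-d[1],d[0],0])
        poly([np.array([.045,yc,z])+.029*e*d+.0065*g*n for e,g in((1,1),(1,-1),(-1,-1),(-1,1))],c)
    a=((proj(U([-.057,-.112,.091],q),ms[i])[0])*K).astype(int); 
    out.append(im[a[1]-80:a[1]+440,a[0]-60:a[0]+860])
w=min(o.shape[1] for o in out)
o=np.vstack([out[0][60:420,:w],out[1][60:500,:w]]);o=cv2.resize(o,(int(w*.74),int(o.shape[0]*.74)),interpolation=cv2.INTER_AREA);print(o.shape)
cv2.imwrite("pics/ov2.png",o)
```

```text
[ 0.5875  0.0372  0.0702  0.0362 -0.0029] 11.683417313479909 [[-2.1, -0.8], [-0.4, -0.7], [1.2, -0.9], [2.5, -0.3], [0.7, 0.1], [-0.6, 0.1], [-0.0, -0.1], [-1.2, -0.1], [-1.1, 1.0], [1.1, 1.7]]
[0.586  0.0371 0.0703 0.0361 0.    ] 15.336910214018767 [[-3.5, -1.4], [-0.5, -1.3], [0.1, -0.7], [1.9, -0.1], [0.7, 0.4], [-0.2, 0.3], [0.2, 0.2], [-0.6, 0.1], [0.1, 1.3], [1.7, 2.1]]
(592, 680, 3)
```

View pics/ov2.png

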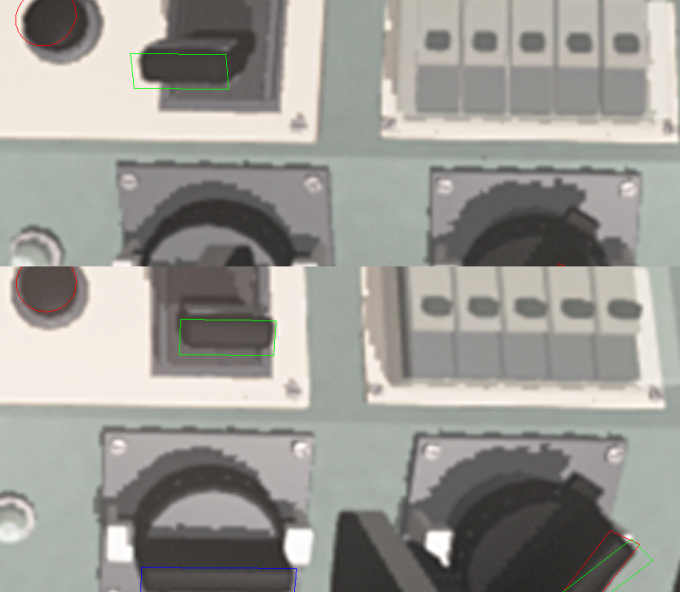

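Pose found to within a few mm, and the cap's start turn is about 0. Before moving, I'll check IK for the button, cap and lever poses.

```bash
cat >> h.py <<'E'
q=np.load("q.npy"); YW=np.degrees(q[3])
def lev(th,r,flip): # lever lean th rad to the front; tool along the lever, TCP at radius r
    u=np.array([-np.sin(th),0,np.cos(th)])
    return U(np.array([-.045,-.045,.071])+r*u,q)[0],[180,(1 if flip else -1)*np.degrees(th),YW+(180 if flip else 0)]
ZB=np.array([-.5,0,.866])
def btn(d,flip): return U(np.array([-.057,-.112,.091])+d*ZB,q)[0],[180,30 if flip else -30,YW+(180 if flip else 0)]
def cap(z,turn,flip=0): return U([.045,.085,z],q)[0],[180,0,155+YW-np.degrees(turn)-(180 if flip else 0)]
E
python3 - <<'E'
from plant import env
from h import *
f=lambda r: None if r is None else np.round(r,0).tolist()
for fl in(0,1):
    print(fl,"btn",f(env.solve_ik(*btn(.05,fl))),f(env.solve_ik(*btn(0,fl))))
    for th in(58,30,2,-4): print(th,f(env.solve_ik(*lev(np.radians(th),.040,fl))))
    print("cap",[f(env.solve_ik(*cap(.134,t,fl))) for t in(0,1.2)])
E
```

```text
0 btn [-18.0, 12.0, 30.0, 134.0, -66.0, 14.0, -14.0] [54.0, 27.0, -52.0, 130.0, 84.0, 14.0, -155.0]
58 None
30 None
2 [-48.0, 39.0, 62.0, 113.0, -44.0, 53.0, -50.0]
-4 [-46.0, 43.0, 62.0, 108.0, -42.0, 61.0, -52.0]
cap [[-27.0, 32.0, 18.0, 96.0, -11.0, 54.0, 64.0], [-36.0, 34.0, 30.0, 96.0, -20.0, 55.0, 2.0]]
1 btn [-9.0, 11.0, 20.0, 134.0, -61.0, 12.0, 161.0] [54.0, 27.0, -52.0, 130.0, 84.0, 14.0, 25.0]
58 None
30 [45.0, 22.0, -52.0, 133.0, 84.0, 15.0, 15.0]
2 [-17.0, 24.0, 18.0, 112.0, -11.0, 43.0, 101.0]
-4 [-16.0, 27.0, 18.0, 107.0, -10.0, 51.0, 101.0]
cap [[-54.0, 47.0, 62.0, 97.0, -46.0, 65.0, -90.0], [9.0, 34.0, -32.0, 94.0, 21.0, 57.0, 150.0]]
```

Run:
```python
from plant import env
from h import *
o=[180,0,180+YW]
p=U([-.060,-.112,.15],q)[0]
env.grip(0,40)
env.goto(p,o); env.move_linear([p[0],p[1],.108],.1)
f0=env.read_contact_force()[2]; z=.108
while z>.078:
    z-=.0015; env.move_linear([p[0],p[1],z],.04); f=env.read_contact_force()-[0,0,f0]
    print(round(z,4),f.round(1),env.read_tool_pos()[2].round(4))
    if f[2]>9: break
env.move_linear([p[0],p[1],.2],.2)
p=U([-.05,-.09,.27],q)[0]; env.goto(p,o)
im=env.camera("wrist"); cv2.imwrite("pics/w2.png",cv2.resize(im[:,:,::-1],(800,600)))
print(env.read_t())
```

```text
0.1065 [-0.2  0.4 -0.2] 0.1069
0.105 [-0.9  0.   0.1] 0.105
0.1035 [-0.1  0.9 -0.9] 0.1034
0.102 [ 0.2 -0.1 -0.5] 0.1019
0.1005 [-0.4 -0.5 -0.8] 0.1004
0.099 [ 0.2 -0.1 -0.5] 0.0989
0.0975 [-1.  -1.6 -0.5] 0.0974
0.096 [ 0.6  0.1 -0.7] 0.0959
0.0945 [ 0.2 -0.2 -0.3] 0.0944
0.093 [-1.4  0.5 -0.1] 0.093
0.0915 [ 0.5 -0.2  3.4] 0.0916
0.09 [1.  0.3 3.2] 0.09
0.0885 [-0.7  0.7  2.9] 0.0884
0.087 [-0.8  0.6  3.9] 0.087
0.0855 [-3.   1.4 13.8] 0.0861
10.2667
```

View pics/w2.png

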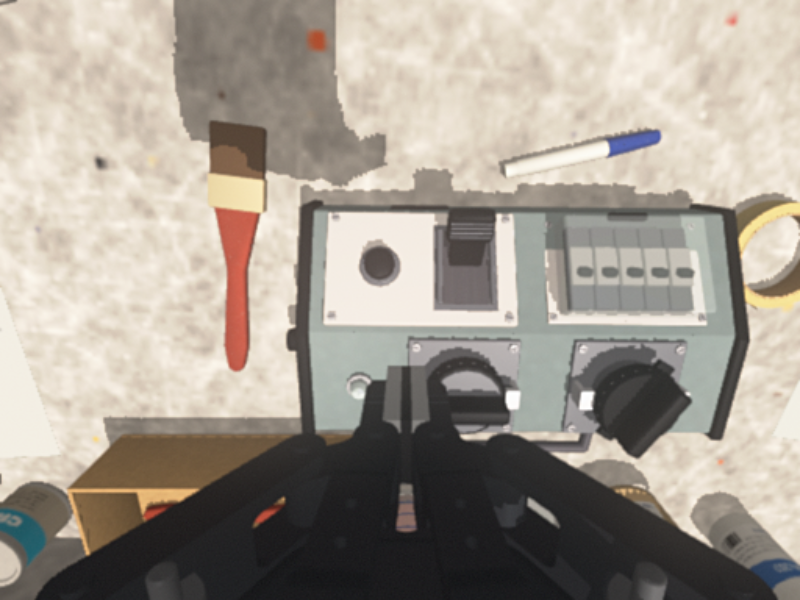

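The lever is down, with its end at (471,213), so the button tripped it. Next I'll hover over the loose cap with the fingers part open and look from close by.

Run:
```python
from plant import env
from h import *
m=env.camera_model("wrist")
e=U(np.array([-.045,-.045,.071])+.06*np.array([-.848,0,.53]),q); print("lever end pred px",proj(e,m)*1.5625)
env.grip(.045,60)
env.goto(*cap(.21,0.05)); env.move_linear(cap(.175,0.05)[0],.15); env.dwell(.2)
m=env.camera_model("wrist"); im=env.camera("wrist")
a=R.from_euler
K=2; v=cv2.resize(im[:,:,::-1],None,fx=1.5625,fy=1.5625,interpolation=cv2.INTER_CUBIC)
for tn,c in((0,(0,0,255)),(.3,(0,255,0))):
    an=np.pi/2+1.134-tn; d=np.array([np.cos(an),np.sin(an),0]);n=np.array([-d[1],d[0],0])
    P=[np.array([.045,.085,.154])+.029*e*d+.0065*g*n for e,g in((1,1),(1,-1),(-1,-1),(-1,1))]
    cv2.polylines(v,[(proj(U(P,q),m)*1.5625).astype(int)],True,c,1)
cv2.imwrite("pics/w3.png",v)
import pickle; pickle.dump(m,open("m3.pkl","wb"))
print(env.read_t(),env.read_joints())
```

```text
lever end pred px [[471.07695924 211.33913144]]
12.2417 [-28.16895749  29.27303584  19.32436245  94.10777653 -10.96268417
  58.40959159  60.78048425]
```

View pics/w3.png

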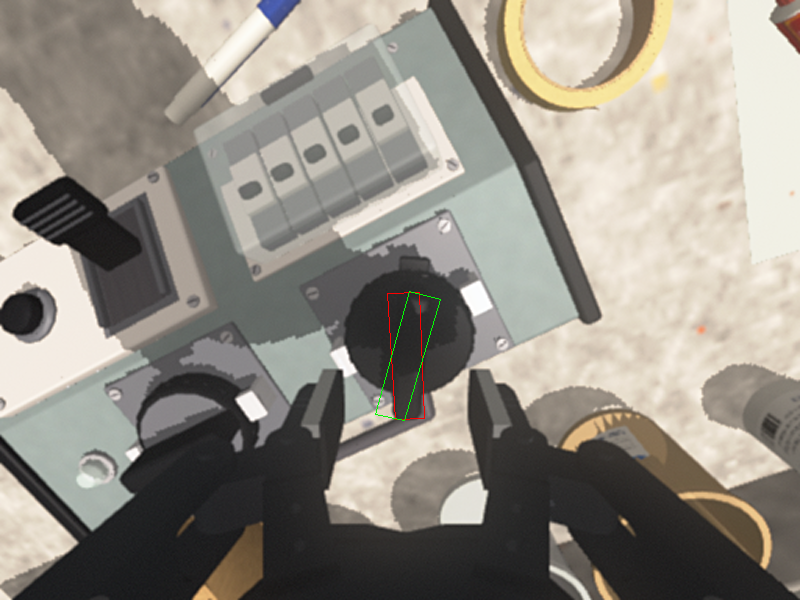

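The bar hangs vertically in the image: ear at (413,263), far end at (408,418), midway between the fingers at (343..470). The grasp is aligned at turn ≈ 0.05, so I'll descend and grip.

Run:
```python
from plant import env
from h import *
p,_=cap(.175,.05); f0=env.read_contact_force()
for z in(.150,.140,.136):
    env.move_linear([p[0],p[1],z],.08); f=env.read_contact_force()-f0; print(z,f.round(1))
    if f[2]>5: break
z0=z
env.grip(0,80); env.dwell(.2)
print("w",env.read_gripper_width(),(env.read_contact_force()-f0).round(1),env.read_moment().round(2),env.read_tool_pos()-[p[0],p[1],z0])
for i in range(1,15):
    z=z0-.001*i; env.move_linear([p[0],p[1],z],.03); f=env.read_contact_force()-f0
    print(i,f.round(1),env.read_tool_pos()[2].round(4))
    if f[2]>20: break
print(env.read_gripper_width(),env.read_moment().round(2),env.read_t())
```

```text
0.15 [-0.1  1.6 -0. ]
0.14 [-0.1  0.9  0.1]
0.136 [0.3 1.5 0. ]
w 0.011112436285678257 [1.  6.4 2.3] [ 1.22 -0.16 -0.06] [0.00028719 0.00127306 0.00045842]
1 [0.6 6.8 2.2] 0.1355
2 [-0.5  7.4  3.6] 0.1345
3 [-0.2  6.7  4.1] 0.1335
4 [-1.3  6.9  4.6] 0.1326
5 [-0.2  6.9  5.3] 0.1316
6 [-0.4  6.2  5.5] 0.1307
7 [-1.7  7.2  6.4] 0.1297
8 [-0.4  6.2  7. ] 0.1288
9 [-2.2  6.1  8. ] 0.1278
10 [-0.9  6.5  8.8] 0.1269
11 [-2.2  6.5  8.5] 0.1259
12 [-2.4  7.2  9.1] 0.1249
13 [-5.1  5.8 17.5] 0.1245
14 [-11.7   5.3  30.6] 0.1244
0.011046293691076986 [ 0.82  2.64 -0.07] 17.325
```

Run:
```python
from plant import env
from h import *
p,o=cap(.136,.05); p=p+[0,.002,0]
z=.136-.0125
env.move_linear([p[0],p[1],z],.03)
y0=o[2]; 
for a in list(range(5,61,5))+[62,64,66,68,70,72]:
    env.goto([p[0],p[1],z],[180,0,y0-a]); 
    f=env.read_contact_force(); m=env.read_moment(); r=env.read_ee_rot()[2]
    print(a,"act",round(y0-r,1),f.round(1),m.round(2),env.read_tool_pos()[2].round(4))
    if abs(m[2])>1.2 : break
print(env.read_gripper_width(),env.read_t())
```

```text
5 act 5.1 [-4.  -1.7 13.5] [-0.64  0.97 -0.06] 0.1246
10 act 10.1 [-3.1 -1.7 12.1] [-0.42  0.84 -0.03] 0.1246
15 act 15.0 [-2.1 -1.2 11.7] [-0.33  0.66 -0.09] 0.1246
20 act 20.0 [-2.9 -0.9 11.6] [-0.22  0.57 -0.05] 0.1246
25 act 25.0 [-2.   0.3 11.2] [-0.11  0.48 -0.03] 0.1246
30 act 30.0 [-1.8  1.1 10.9] [ 0.04  0.28 -0.05] 0.1246
35 act 35.0 [0.6 1.6 9.9] [0.11 0.2  0.02] 0.1246
40 act 40.0 [1.4 2.  9.6] [0.25 0.02 0.  ] 0.1247
45 act 45.0 [ 1.7  2.3 10.9] [ 0.38 -0.07 -0.05] 0.1247
50 act 50.0 [ 0.9  1.1 10.1] [ 0.46 -0.3  -0.04] 0.1248
55 act 55.0 [ 2.3  3.1 11.2] [ 0.51 -0.41  0.  ] 0.1248
60 act 60.0 [4.3 2.7 9.9] [ 0.57 -0.55 -0.01] 0.1249
62 act 62.0 [ 3.8  2.9 10.3] [ 0.63 -0.72 -0.04] 0.1249
64 act 64.0 [ 4.   2.9 10.6] [ 0.62 -0.74  0.41] 0.1249
66 act 65.9 [4.5 2.8 9.7] [ 0.54 -0.79  0.93] 0.1249
68 act 67.9 [4.6 3.4 9.4] [ 0.51 -0.84  1.35] 0.125
0.010842594170807253 21.575
```

The cap hit its end stop with rising moment. Next: release it, retreat, and lift the lever by gripping its sides and following its arc.

Run:
```python
from plant import env
from h import *
p,o=cap(.136,.05); p=p+[0,.002,0]
env.goto([p[0],p[1],.1245],[180,0,o[2]-65]); env.move_linear([p[0],p[1],.1265],.05)
env.grip(.04); env.move_linear([p[0],p[1],.24],.2)
O=[180,0,180+YW]
def T(deg,r=.048):
    t=np.radians(deg); return U(np.array([-.045-r*np.sin(t),-.045,.071+r*np.cos(t)-.0187]),q)[0]
env.grip(.06,40)
a=T(58); env.goto([a[0],a[1],.2],O); f0=env.read_contact_force()
env.dwell(.1); im=env.camera("wrist"); cv2.imwrite("pics/w4.png",cv2.resize(im[:,:,::-1],(800,600)))
env.move_linear(a,.12); print("down",(env.read_contact_force()-f0).round(1))
env.grip(0,40); print("w",env.read_gripper_width(),(env.read_contact_force()-f0).round(1),env.read_t())
```

```text
down [ 0.7  0.  -0.5]
w 0.0331567174060973 [-5.7  9.  13.2] 26.725
```

View pics/w4.png

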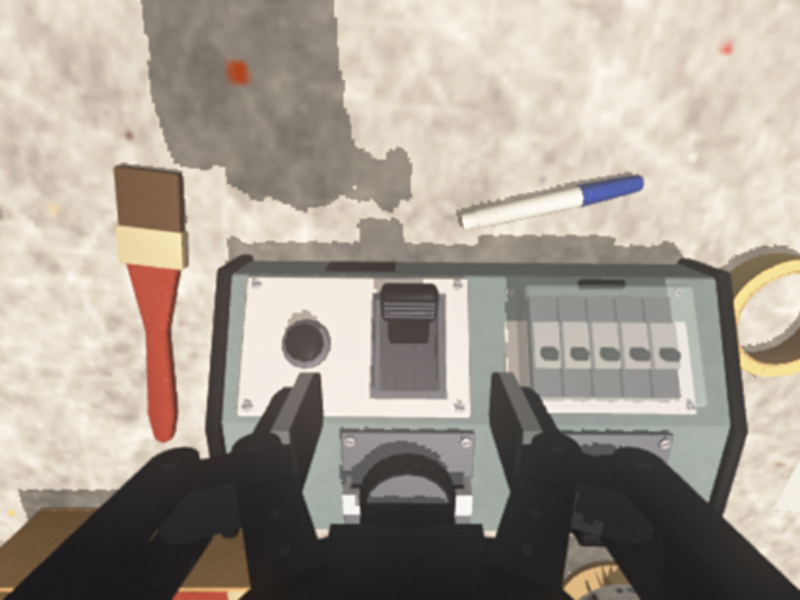

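The lever is still down, with its grip at (408,295) centred between the fingers and now held at 33 mm. I'll lift it along its arc.

Run:
```python
from plant import env
from h import *
O=[180,0,180+YW]
def T(deg,r=.048):
    t=np.radians(deg); return U(np.array([-.045-r*np.sin(t),-.045,.071+r*np.cos(t)-.0187]),q)[0]
for d in [50,42,34,26,18,10,4,0,-2,-4,-5]:
    env.move_linear(T(d),.06); print(d,env.read_contact_force().round(1),(env.read_tool_pos()-T(d)).round(4))
env.dwell(.2)
env.move_linear(T(1),.03); print(env.read_contact_force().round(1))
env.grip(.06); a=T(1); env.move_linear([a[0],a[1],.2],.15)
c=U([-.06,.0,.29],q)[0]; env.goto(c,[180,0,180+YW]); env.grip(.085); env.dwell(.2)
im=env.camera("wrist"); cv2.imwrite("pics/w5.png",cv2.resize(im[:,:,::-1],(800,600),interpolation=cv2.INTER_CUBIC))
print(env.read_t())
```

```text
50 [-6.   9.2  2.1] [-0.0007  0.0015  0.    ]
42 [-7.3  9.2  1.9] [-0.0011  0.0015 -0.0002]
34 [-7.3  9.   1.8] [-0.0012  0.0014 -0.0002]
26 [-8.2  8.4  1.6] [-0.0013  0.0015 -0.0003]
18 [-8.9  8.5  0.9] [-0.0015  0.0015 -0.0004]
10 [-9.8  7.5  1.3] [-0.0018  0.0015 -0.0005]
4 [-8.6  6.7 -1.1] [-0.0016  0.0014 -0.0005]
0 [-7.7  7.7 -1.7] [-0.0016  0.0013 -0.0005]
-2 [-10.5   7.3   1.8] [-0.0017  0.0013 -0.0004]
-4 [-10.    6.9   1.9] [-0.0017  0.0013 -0.0004]
-5 [-12.    7.9   5.8] [-0.0019  0.0013 -0.0003]
[  2.1   7.5 -12.2]
32.35
```

View pics/w5.png

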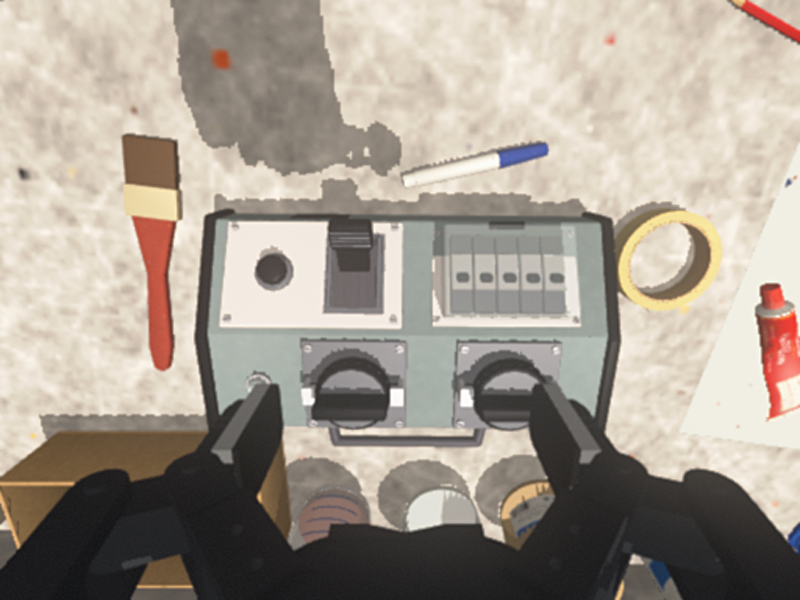

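The cap is locked and parallel to its neighbour, bars at (350,407) and (508,405). The lever did not latch: its end is back down at (350,233). I'll regrip it and pull further past upright until the stop force shows.

```bash
cat > lift.py <<'E'
from plant import env
from h import *
O=[180,0,180+YW]
def T(deg,r=.048):
    t=np.radians(deg); return U(np.array([-.045-r*np.sin(t),-.045+.0015,.071+r*np.cos(t)-.0187]),q)[0]
env.grip(.06,40); a=T(58); env.goto([a[0],a[1],.2],O); env.move_linear(a,.15)
env.grip(0,60); print(env.read_gripper_width())
for d in [48,36,24,12,4,0]: env.move_linear(T(d),.1)
d=0
while d>-18:
    d-=1.5; env.move_linear(T(d),.05); f=env.read_contact_force(); print(d,f.round(1),(env.read_tool_pos()-T(0)).round(4))
    if f[0]<-32: break
env.dwell(.1); env.move_linear(T(-1),.05); print(env.read_contact_force().round(1))
env.grip(.06); a=T(-1); env.move_linear([a[0],a[1],.2],.15)
c=U([-.06,.0,.29],q)[0]; env.goto(c,O); env.dwell(.2)
im=env.camera("wrist"); v=cv2.resize(im[:,:,::-1],(800,600),interpolation=cv2.INTER_CUBIC); cv2.imwrite("pics/w6.png",v)
m=env.camera_model("wrist")
old=cv2.imread("pics/w5.png")
for nm,t in(("up",2),("down",58)):
    t=np.radians(t); e=proj(U([-.045-.06*np.sin(t),-.045,.071+.06*np.cos(t)],q),m)[0]*1.5625; x,y=e.astype(int)
    print(nm,e.round(),"now",v[y-8:y+9,x-12:x+13].mean().round(),"w5",old[y-8:y+9,x-12:x+13].mean().round())
print(env.read_t())
E
python3 lift.py
```

```text
0.0330718910372067
-1.5 [-10.    0.5  -0.2] [-0.0004  0.0003 -0.0004]
-3.0 [-11.3   1.1   1.6] [ 0.0007  0.0001 -0.0005]
-4.5 [-12.9   1.6   3.7] [ 0.002   0.0005 -0.0005]
-6.0 [-12.3  -0.1   4.9] [ 0.0033  0.0003 -0.0005]
-7.5 [-8.4  1.6  0.1] [ 0.005   0.0004 -0.0006]
-9.0 [-11.2   1.2   6.4] [ 0.0061  0.0005 -0.0006]
-10.5 [-9.3  1.9  4.9] [ 0.0076  0.0009 -0.0008]
-12.0 [-7.2  0.6  1.8] [ 0.0092  0.0007 -0.001 ]
-13.5 [-9.3 -0.2  6.2] [ 0.0103  0.0007 -0.0011]
-15.0 [-12.6   1.2  13.2] [ 0.0113  0.0008 -0.0012]
-16.5 [-9.7  2.6 11. ] [ 0.013   0.0013 -0.0015]
-18.0 [-13.3   2.   15.9] [ 0.014   0.0015 -0.0016]
[  2.8   3.3 -27.7]
up [345. 294.] now 110.0 w5 110.0
down [348. 221.] now 79.0 w5 75.0
41.5333
```

The pads slip because they only catch the lever's top edge. Instead I'll push the lever up with the closed fingers from in front, which can't slip, and stop on force.

```bash
cat > push.py <<'E'
from plant import env
from h import *
O=[180,0,180+YW]
def T(deg):
    t=np.radians(deg); return U([-.045-.060*np.sin(t)-.0065*np.cos(t)-.011,-.045,.071+.06*np.cos(t)-.0065*np.sin(t)-.018],q)[0]
W=lambda x,z:U([x,-.045,z],q)[0]
env.grip(0,40); env.goto(W(-.125,.17),O); env.move_linear(W(-.125,.079),.2)
f0=env.read_contact_force()
for d in [58,48,38,28,18,10,5]: env.move_linear(T(d),.12); print(d,(env.read_contact_force()-f0).round(1))
x=-.064
while x<-.045:
    env.move_linear(W(x,.112),.06); f=env.read_contact_force()-f0; g=R.from_euler('z',-q[3]).apply(env.read_tool_pos()-q[:3])
    print(round(x,4),f.round(1),g.round(4))
    if f[0]<-25: break
    x+=.0015
env.move_linear(W(-.10,.125),.15); env.move_linear(W(-.11,.2),.25)
c=U([-.06,.0,.29],q)[0]; env.goto(c,O); env.dwell(.2)
im=env.camera("wrist"); v=cv2.resize(im[:,:,::-1],(800,600),interpolation=cv2.INTER_CUBIC); cv2.imwrite("pics/w7.png",v)
m=env.camera_model("wrist"); old=cv2.imread("pics/w5.png")
for nm,t in(("up",2),("down",58)):
    t=np.radians(t); e=proj(U([-.045-.06*np.sin(t),-.045,.071+.06*np.cos(t)],q),m)[0]*1.5625; x,y=e.astype(int)
    print(nm,e.round(),"now",v[y-8:y+9,x-12:x+13].mean().round(),"w5",old[y-8:y+9,x-12:x+13].mean().round())
print(env.read_t())
E
python3 push.py
```

```text
58 [-0.1  0.6  0.1]
48 [-5.5  0.5  1.3]
38 [-8.1  0.3  4.7]
28 [-6.4  0.   4.7]
18 [-4.3  0.3  2.8]
10 [-3.3 -0.7  2.4]
5 [-0.8  1.2  0.5]
-0.064 [-3.6 -0.2  2.5] [-0.0641 -0.045   0.1119]
-0.0625 [-2.7 -0.4  1.5] [-0.0625 -0.045   0.112 ]
-0.061 [-4.2  0.4  3. ] [-0.061  -0.0451  0.112 ]
-0.0595 [-3.5  0.6  2.7] [-0.0595 -0.045   0.112 ]
-0.058 [-4.7 -0.2  3.4] [-0.058 -0.045  0.112]
-0.0565 [-9.4 -0.4  8.9] [-0.0574 -0.045   0.1119]
-0.055 [-19.9  -0.8  15.1] [-0.0572 -0.045   0.1116]
-0.0535 [-29.3  -2.1  20.6] [-0.057  -0.0451  0.1113]
up [345. 295.] now 78.0 w5 110.0
down [347. 221.] now 152.0 w5 75.0
48.8417
```

```bash
python3 -c "
from plant import env
print(env.job_done(),env.read_t())"
```

```text
the job is handed in; nothing more can be done
the job is handed in; nothing more can be done
```

I handed the job in at about 49 s: the button tripped the lever, the cap was turned to its locked stop while the lever was down, and the third lift put the lever back up. The last picture, taken after I let go, showed it standing, though that was checked by pixel brightness rather than by eye.

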